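# Third hand: hold the cartridge guide against the sprung stop

## Task

Pick up the white cartridge guide by its blue rib and set it down flat on the black deck plate, in front of the sprung steel stop bar and clear of it. Then slide it square and centred against the bar and press with a steady 9 newtons or so, so that both orange pointers stand in the green, without ever driving the bar to the end of its travel. Keep it pressed steadily for three seconds and finish while still holding it there, so that I can drive the screws; leave the other things on the bench where they are.

Things in the scene. Friction and masses are not known exactly. Their poses are not given: they have to be found in the camera images.
- guide: cartridge guide, loose, about 0.2 kg: a white plastic base 50 (x) x 120 (y) x 14 mm high with two through slots near its ends, and a blue upright rib in the middle, 46 (x) x 16 (y), from 14 to 54 mm above the underside. Grip the rib across its 16 mm (along the guide's y). Origin: centre of the underside; z up. Either way round (half turn) is right.
- deck: black deck plate, fixed, 240 (x) x 220 (y) x 20 mm high; origin: centre of its underside, top 20 mm up; z up. x points from the open side (set the guide down there; white centre line along y = 0, x = -115 to -5 mm) to the stop bar, which an aluminium bracket at x = 95 to 115 mm, 46 mm high, carries. Brass inserts at x = 22.5, y = +-42 mm come under the guide's slots.
- deck_seat (a point): point on the deck's top, x = 22.5 mm, y = 0, z = 20 mm in the deck's frame: where the centre of the guide's underside should be when it presses on the bar with 9 N
- stop_face (a point): middle of the upper edge of the stop bar's front face (the face towards the deck's open side); moves with the bar. With the bar free it is at x = 30, y = 0, z = 47 mm in the deck's frame. The bar is steel, 16 (x) x 150 (y) mm, from 21 to 47 mm above the bench.
- stop_bar (a joint): how far the sprung stop bar is pushed back along the deck's +x, in m: 0 free, 0.035 end of travel. Spring: 2 N to start it, 0.4 N more per mm: 6 N at 10 mm, 9 N at 17.5 mm, 12 N at 25 mm. An orange pointer at each end of the bar stands over a scale on the deck: white 0 to 10 mm, green 10 to 25 mm, red beyond.
- tip_box: bystander, loose: orange pipette-tip box with clear lid, 72 x 92 x 65 mm; origin: centre of the underside
- tube_rack: bystander, loose: green rack with white tube caps, 60 x 100 x 52 mm; origin: centre of the underside
- bottle: bystander, loose: amber bottle, 64 mm across, 140 mm high; origin: centre of the underside
- screwdriver: bystander, loose: screwdriver with red handle lying flat, 190 mm long
- beaker: bystander, loose: glass beaker, 72 mm across, 85 mm high; origin: centre of the underside
- pen: bystander, loose: black and blue marker pen lying flat, 130 mm long, 12 mm thick
There are look-alikes about, which are no part of the job. Leave any purple or yellow look-alike of the guide alone.

How it is judged:
By the outcome, as a careful person would: the job done as asked, in the order asked, and still so for the second after the job is handed in, while the arm keeps its last pose, push and grip.
It also fails if it takes over 48 s, if anything falls off the work surface, if the arm or the gripper's body presses on something with over 40 N, if the wrist force passes 120 N, or if a joint passes its speed limit or range.

## Robot

A 7-joint arm with a two-finger parallel gripper is mounted at the origin on the work surface. World frame = base frame: x ahead of the robot, y to its left, z up, the work surface at z = 0. Lengths are in m, angles in rad, forces in N, time in s.
With the tool pointing down it reaches from about 0.425 to 0.925 m from the base axis. Payload 6.8 kg.
Tool frame: the origin (TCP) lies at the very end of the fingers, on their centre line; the grasp point (between the pads) lies 19 mm behind it; z points along the fingers, y is the line along which they close (so a half turn about z gives the same grasp; the last joint's range is limited). The gripper opens to 85 mm and grips with 20 to 120 N. Pads are 22 mm wide; open, the fingers measure 114 mm over their backs; the gripper's body (76 mm by 85 mm) begins 54 mm behind the grasp point. The pads swing forward as they close: fully open they stand 13 mm farther back than shut.
Start: joints at [0.992, 0.477, 0.022, 1.555, -0.011, 1.109, -0.083], TCP at [0.306, -0.602, 0.231] pointing down, gripper open.
Joint ranges: [-2.96, 2.96], [-0.34, 2.1], [-1.41, 1.46], [0.24, 2.44], [-1.37, 4.51], [0.17, 1.92], [-2.96, 2.96]. Speed limits (rad/s): [2.39, 2.39, 3.14, 3.14, 3.14, 3.14, 3.14].

## Interface

Orientations are given as a unit quaternion [w, x, y, z].
In Python, from station import bot gives the robot as it stands. The module is installed in compiled form; this text tells all that it offers.
- The arm moves only by the shell command python3 -m jog 'ROWS' [OPENING] [FORCE]. ROWS is JSON, a list of rows, each a list of 4 numbers: the shift along the tool's x, y, z in cm, then the turn about the tool's z in rad. In form: [[x, y, z, spin], ...]. A call has 1 to 20 rows; each row is the pose to reach, as a shift and turn from the pose commanded when the call began, along the tool's axes at that moment; what a row does not reach only later rows make up. A row lasts 1/12 s, in which the tool goes at most 41.7 mm and 7.16 degrees, less where a joint would pass 70% of its speed; a pose out of reach is approached as far as the arm can. A call with a gripper value outside its range is refused whole. OPENING is the closure, from -1 (fully open) to 1 (shut), set as the call begins (- or left out, the last holds). The fingers move at their own pace and stop on an object; FORCE is the grip in N (left out, the last holds). Time passes only in rows, so rows that repeat a pose let the fingers close. It gives the time, the measured TCP pose, the force, the opening and the grip force at its end, in the units of the state.
- bot.get_obs(): the state, without advancing time (a new reading comes with each control period).
- bot.read_camera(name): name is "scene" or "top" or "wrist"; returns a dict with "pixels" (400x640x3 uint8, red, green, blue), "depth" (400x640 float32, m along the optical axis (not along the pixel's ray), 0 where there is no reading), "fovy" (degrees; the focal length in pixels is half the picture's height over the tangent of half this angle, whatever the lens; pixels are square), "cx", "cy" (the principal point, pixels), "pose" (4x4, takes a point from camera to world coordinates). Camera axes: x right, y down, z forward; pixel columns grow to the right and rows downward; lengths in m; the calibration is good to about 2 mm. A picture is of the moment at which its call begins.
- bot.hand_in(): hands the job in; it is judged then, once.
The state is a dict: "t": time; "q": joint angles; "joint_vel": joint speeds; "joint_torque": joint torques, N m; "eef_pos": TCP position; "tool_rot": TCP orientation; "contact_force": force on the tool from outside, world axes, zero at the start; "torque": the same for the moment, N m; "gripper_width": opening from 0.0 (shut) to 1.0 (fully open); "grasp_force": force on a finger pad.
Only numpy, scipy, OpenCV 4.12 (cv2) and the standard library are available. Lean on these libraries where they do the work, as an engineer would, in place of code of your own. Each camera call takes 0.05 s, during which the arm holds its last target. There are 200 camera calls.

## Working session

There is one attempt and no reset: what is moved stays moved. The work goes in short steps, Python scripts to look and compute and a shell command to move; the robot and the scene stay as the last step left them, time stands still between calls to the robot, and variables do not carry over. Pictures are saved under pics/ and viewed, at most 10 in all, crops included, and the job is handed in when it is done.

```bash
mkdir -p pics; cat > h.py <<'E'
import numpy as np, cv2
from station import bot
def cam(n):
    c=bot.read_camera(n); c['f']=200/np.tan(np.radians(c['fovy'])/2); return c
def ray(c,uv,z):
    uv=np.atleast_2d(uv).astype(float)
    d=np.c_[(uv[:,0]-c['cx'])/c['f'],(uv[:,1]-c['cy'])/c['f'],np.ones(len(uv))]@c['pose'][:3,:3].T
    o=c['pose'][:3,3]; return o+d*((z-o[2])/d[:,2])[:,None]
def save(c,n): cv2.imwrite('pics/'+n,c['pixels'][:,:,::-1])
E
python3 - <<'E'
from h import *
for n in("top","scene"):
    c=cam(n);save(c,n+'.png');np.savez('/tmp/'+n,**c)
    print(n,c['fovy'],c['cx'],c['cy'],c['pose'].round(3).tolist())
print({k:np.round(v,3).tolist() for k,v in bot.get_obs().items()})
E
```

```text
top 46.790402563154636 324.96992544124896 198.5708537336432 [[0.005, -0.981, 0.195, 0.258], [-1.0, -0.006, -0.003, 0.014], [0.004, -0.195, -0.981, 1.229], [0.0, 0.0, 0.0, 1.0]]
scene 57.56356149262973 318.38860896570543 199.37076693856665 [[-0.04, 0.703, -0.71, 1.263], [0.999, 0.036, -0.021, 0.014], [0.011, -0.71, -0.704, 0.853], [0.0, 0.0, 0.0, 1.0]]
{'t': 0.1, 'q': [0.992, 0.478, 0.022, 1.556, -0.012, 1.109, -0.083], 'joint_vel': [0.0, -0.002, 0.001, -0.003, 0.002, -0.0, -0.002], 'joint_torque': [0.004, -59.776, 1.613, -28.195, 0.013, 0.005, -0.0], 'eef_pos': [0.306, -0.601, 0.23], 'tool_rot': [-0.001, 0.972, 0.233, -0.0], 'contact_force': [-0.981, -0.333, 0.063], 'torque': [0.06, 0.047, 0.046], 'grasp_force': 0.0, 'gripper_width': 1.006}
```

View pics/top.png

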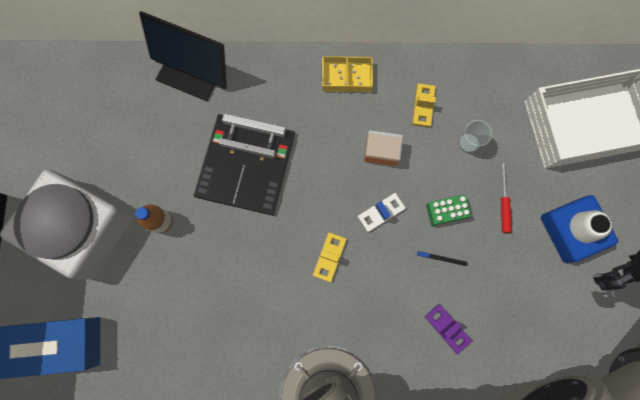

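View pics/scene.png

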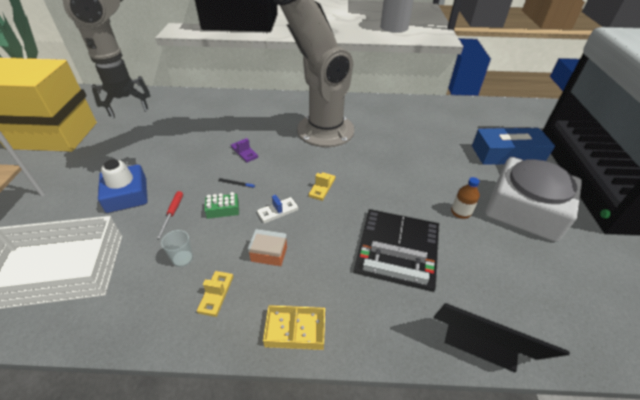

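The top view shows the white guide with its blue rib at about (382,212). The deck is at (245,165), with its bar end up and to the right. The scene view shows the same items: guide at (278,209), deck at (400,247).

```bash
python3 - <<'E'
from h import *
c=dict(np.load('/tmp/top.npz')); p=c['pixels']; hsv=cv2.cvtColor(p,cv2.COLOR_RGB2HSV)
H,S,V=[hsv[:,:,i].astype(int) for i in range(3)]
def roi(m,x0,y0,x1,y1):
    o=np.zeros(m.shape,np.uint8);o[y0:y1,x0:x1]=m[y0:y1,x0:x1];return o
def big(m):
    k,_=cv2.findContours(m,cv2.RETR_EXTERNAL,cv2.CHAIN_APPROX_NONE);return sorted(k,key=cv2.contourArea)[::-1]
blue=roi((H>100)&(H<130)&(S>120),355,190,410,235)
white=roi((V>170)&(S<70),350,188,412,238)
def rect(m,z,name):
    k=np.vstack([x for x in big(m) if cv2.contourArea(x)>8])[:,0]
    w=ray(c,k,z)[:,:2].astype(np.float32)*1000
    r=cv2.minAreaRect(w);print(name,np.round(r[0],1),np.round(r[1],1),round(r[2],1),'box',cv2.boxPoints(r).round(0).tolist());return r
rect(white|blue,.014,'guide');rect(white,.014,'white');rect(blue,.054,'rib')
dark=roi((V<60),190,105,300,220)
dark=cv2.morphologyEx(dark.astype(np.uint8),cv2.MORPH_OPEN,np.ones((3,3)))
rect(dark,.020,'deck')
line=roi((V>130)&(S<60),230,162,248,206)
y,x=np.nonzero(line);w=ray(c,np.c_[x,y],.02)[:,:2]*1000
print('line',cv2.fitLine(w.astype(np.float32),cv2.DIST_L2,0,.01,.01).ravel(),rect(line,.02,'line'))
a=cv2.resize(p[100:225,185:305],None,fx=5,fy=4.8,interpolation=cv2.INTER_CUBIC)
cv2.imwrite('pics/deck.png',a[:,:,::-1])
E
```

```text
guide [ 465.4 -139.7] [ 50.1 120.7] 32.2 box [[412.0, -102.0], [476.0, -204.0], [519.0, -177.0], [454.0, -75.0]]
white [ 465.4 -139.7] [ 50.1 120.7] 32.2 box [[412.0, -102.0], [476.0, -204.0], [519.0, -177.0], [454.0, -75.0]]
rib [ 463.6 -138.4] [43.7 17.4] 32.6 box [[440.0, -143.0], [450.0, -157.0], [487.0, -134.0], [477.0, -119.0]]
deck [593.8 227. ] [219.  238.5] 77.0 box [[453.0, 147.0], [685.0, 93.0], [735.0, 307.0], [502.0, 361.0]]Traceback (most recent call last):
  File "<stdin>", line 20, in <module>
cv2.error: OpenCV(4.12.0) /io/opencv/modules/imgproc/src/linefit.cpp:50: error: (-215:Assertion failed) count > 0 in function 'fitLine2D_wods'
```

```bash
cat > m.py <<'E'
from h import *
def load(n): return dict(np.load('/tmp/%s.npz'%n))
def roi(m,x0,y0,x1,y1):
    o=np.zeros(m.shape,np.uint8);o[y0:y1,x0:x1]=m[y0:y1,x0:x1];return o
def hsv(c): return [cv2.cvtColor(c['pixels'],cv2.COLOR_RGB2HSV)[:,:,i].astype(int) for i in range(3)]
def rect(c,m,z,name,amin=8):
    k,_=cv2.findContours(m,cv2.RETR_EXTERNAL,cv2.CHAIN_APPROX_NONE)
    k=np.vstack([x for x in k if cv2.contourArea(x)>=amin])[:,0]
    r=cv2.minAreaRect((ray(c,k,z)[:,:2]*1000).astype(np.float32))
    print(name,np.round(r[0],1),np.round(r[1],1),round(r[2],1));return r
E
python3 - <<'E'
from m import *
c=load('top');H,S,V=hsv(c)
rect(c,roi((V>85),228,163,249,207),.02,'line',3)
s=load('scene');H,S,V=hsv(s)
rect(s,roi((V>165)&(S<70)|(H>100)&(H<130)&(S>120),250,190,305,228),.014,'guide_s')
rect(s,roi((H>100)&(H<130)&(S>120),250,190,305,228),.054,'rib_s')
d=cv2.morphologyEx(roi(V<60,350,205,445,292),cv2.MORPH_OPEN,np.ones((3,3)))
rect(s,d,.02,'deck_s')
rect(s,roi(V>85,394,213,408,245),.02,'line_s',3)
a=cv2.resize(c['pixels'][100:225,185:305],None,fx=4.8,fy=4.8,interpolation=cv2.INTER_CUBIC)
b=cv2.resize(s['pixels'][195:300,345:450],None,fx=5,fy=5,interpolation=cv2.INTER_CUBIC)
cv2.imwrite('pics/deck.png',a[:,:,::-1])
E
```

```text
line [538.1 242.9] [  4.6 107.7] 77.0
guide_s [ 454.2 -147.1] [ 95.6 123.7] 32.3
rib_s [ 479.1 -136.8] [71.7 15.7] 26.2
deck_s [603.9 225.9] [215.4 244.8] 77.0
line_s [529.5 248.4] [ 40.9 118.1] 89.6
```

View pics/deck.png

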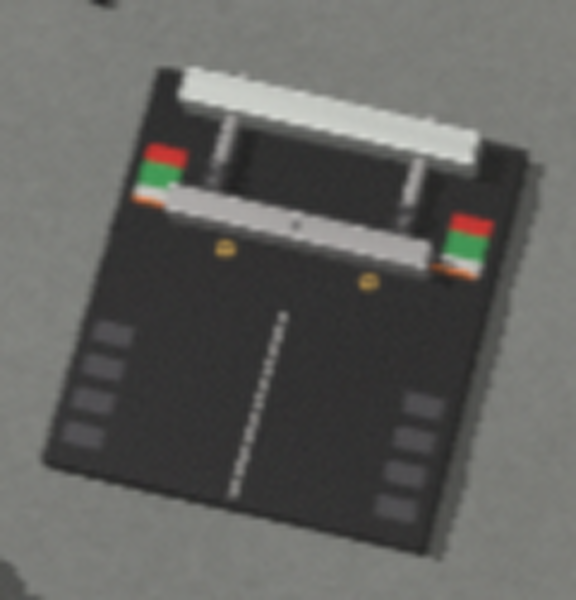

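The deck crop shows the centre line, both brass inserts at crop (226,248) and (369,282), and both pointers at zero. The deck's outline includes some dark side wall, so I'll fit its pose to the line and the inserts instead.

```bash
python3 - <<'E'
from m import *
c=load('top');H,S,V=hsv(c)
def cent(m,z):
    y,x=np.nonzero(m); print(len(x)); return ray(c,[[x.mean(),y.mean()]],z)[0,:2]*1000
br=(H>8)&(H<35)&(S>90)&(V>60)
b1=cent(roi(br,228,148,236,156),.02);b2=cent(roi(br,257,154,267,163),.02)
m=(b1+b2)/2;d=b1-b2;L=np.linalg.norm(d);yaw=np.arctan2(-d[0],d[1])
print('brass',b1,b2,L,np.degrees(yaw))
line=np.array([538.1,242.9]); e=m-line
print('line->brass mid',e,np.hypot(*e),np.degrees(np.arctan2(e[1],e[0])))
for g in(False,True):
    col=(H>40)&(H<80)&(S>100)
g1=cent(roi(col,205,125,228,145),.02);g2=cent(roi(col,272,140,292,160),.02);d=g1-g2
print('green',g1,g2,np.hypot(*d),np.degrees(np.arctan2(-d[0],d[1])),(g1+g2)/2)
E
```

```text
14
13
brass [628.65372594 265.13304472] [609.76523766 183.06427943] 84.21435285133516 -12.961166794258618
line->brass mid [ 81.1094818  -18.80133792] 83.26006452872161 -13.05078401221335
33
39
green [672.31898353 305.50674663] [631.02806038 128.7572623 ] 181.5084586036995 -13.149201090184738 [651.67352195 217.13200447]
```

```bash
cat > go.py <<'E'
import sys,numpy as np
from scipy.spatial.transform import Rotation as R
from station import bot
# go.py x y z(mm) heading(deg) [tool x direction]
x,y,z,h=map(float,sys.argv[1:5]); o=bot.get_obs(); q=o['tool_rot']
M=R.from_quat([q[1],q[2],q[3],q[0]]).as_matrix()
d=M.T@(np.array([x,y,z])/1000-o['eef_pos'])*100
hd=np.degrees(np.arctan2(M[1,0],M[0,0]))
print('t',o['t'],'pos',np.round(o['eef_pos']*1000 if isinstance(o['eef_pos'],np.ndarray) else np.array(o['eef_pos'])*1000,1),'hd',hd.round(2),'tilt z',M[:,2].round(4),'shift cm',d.round(2),'spin',-np.radians((h-hd+180)%360-180).round(4),'F',np.round(o['contact_force'],2),'w',round(o['gripper_width'],3))
E
python3 go.py 465.5 -139.7 130 32.2
```

```text
t 0.1 pos [ 305.9 -601.1  230.4] hd 26.98 tilt z [-8.0e-04  1.4e-03 -1.0e+00] shift cm [ 35.15 -33.87  10.09] spin -0.0912 F [-0.98 -0.33  0.06] w 1.006
```

```bash
python3 -m jog '[[35.2,-33.9,0,-0.09],[35.2,-33.9,0,-0.09],[35.2,-33.9,0,-0.09],[35.2,-33.9,0,-0.09],[35.2,-33.9,0,-0.09],[35.2,-33.9,0,-0.09],[35.2,-33.9,0,-0.09],[35.2,-33.9,0,-0.09],[35.2,-33.9,5,-0.09],[35.2,-33.9,10,-0.09],[35.2,-33.9,10,-0.09],[35.2,-33.9,10,-0.09],[35.2,-33.9,10,-0.09],[35.2,-33.9,10,-0.09],[35.2,-33.9,10,-0.09],[35.2,-33.9,10,-0.09],[35.2,-33.9,10,-0.09]]' -1 40
python3 go.py 465.5 -139.7 22 32.2
python3 - <<'E'
from m import *
c=cam('wrist');save(c,'w1.png');H,S,V=hsv(c)
k=((H>100)&(H<130)&(S>120)).astype(np.uint8)
rect(c,k,.054,'rib_w',30)
rect(c,(((V>165)&(S<70))|(k>0)).astype(np.uint8),.014,'guide_w',200)
E
```

```text
t: 1.52
eef_pos: [0.4662, -0.1414, 0.132]
tool_rot: [0.001, 0.961, 0.276, 0.0]
contact_force: [0.6, -0.9, -0.5]
gripper_width: 0.999
grasp_force: 0.0
t 1.5167 pos [ 466.2 -141.4  132. ] hd 31.99 tilt z [ 0.0011 -0.001  -1.    ] shift cm [ 0.02 -0.2  11.  ] spin -0.0037 F [ 0.63 -0.9  -0.49] w 0.999
rib_w [ 430.3 -308. ] [384.3 108.9] 86.7
guide_w [ 457.6 -298.8] [479.7 285.4] 57.5
```

View pics/w1.png

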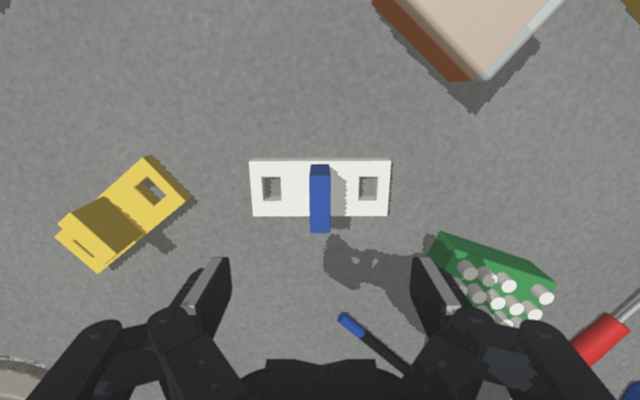

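The wrist view shows the guide square to the tool, at (250..390,160..216), with the rib top at (320,170). The rack is clear of the finger path. Next I'll measure within this region.

```bash
python3 - <<'E'
from m import *
c=cam('wrist');H,S,V=hsv(c)
b=(H>100)&(H<130)&(S>120)
rect(c,roi(b&(V>0),240,150,400,240),.054,'rib_w')
w=roi(((V>165)&(S<70)),245,150,400,225);rect(c,w,.014,'guide_w',30)
E
```

```text
rib_w [ 470.  -137.3] [52.8 14.6] 32.5
guide_w [ 466.9 -139.4] [ 51.9 120.7] 31.9
```

```bash
python3 -m jog '[[0.1,-0.15,4,0],[0.1,-0.15,8,0],[0.1,-0.15,11.1,0],[0.1,-0.15,11.1,0],[0.1,-0.15,11.1,0],[0.1,-0.15,11.1,0],[0.1,-0.15,11.1,0]]'
python3 go.py 466.5 -139.5 20 32.1
```

```text
t: 2.2
eef_pos: [0.4679, -0.1387, 0.0225]
tool_rot: [0.001, 0.961, 0.276, 0.002]
contact_force: [0.2, -0.5, 0.3]
gripper_width: 1.002
grasp_force: 0.0
t 2.2 pos [ 467.9 -138.7   22.5] hd 32.1 tilt z [ 0.0039 -0.001  -1.    ] shift cm [-0.17 -0.01  0.25] spin -0.0001 F [ 0.19 -0.47  0.28] w 1.002
```

```bash
python3 -m jog '[[-0.1,0,0.2,0],[-0.1,0,0.2,0],[-0.1,0,0.2,0],[-0.1,0,0.2,0],[-0.1,0,0.2,0],[-0.1,0,0.2,0],[-0.1,0,0.2,0],[-0.1,0,0.2,0],[-0.1,0,0.2,0],[-0.1,0,0.2,0],[-0.1,0,0.2,0],[-0.1,0,0.2,0]]' 1 60
python3 go.py 466.5 -139.5 20 32.1
python3 -m jog '[[0,0,-3,0],[0,0,-6,0],[0,0,-9,0],[0,0,-9,0],[0,0,-9,0],[0,0,-9,0],[0,0,-9,0],[0,0,-9,0]]'
python3 go.py 558.1 238.3 120 -13.05
python3 - <<'E'
from m import *
c=cam('wrist');save(c,'w2.png')
E
```

```text
t: 3.2
eef_pos: [0.4658, -0.1387, 0.0187]
tool_rot: [0.0, 0.961, 0.277, 0.0]
contact_force: [-0.2, 0.6, 6.1]
gripper_width: 0.181
grasp_force: 59.1
t 3.2 pos [ 465.8 -138.7   18.7] hd 32.13 tilt z [ 8.e-04 -3.e-04 -1.e+00] shift cm [ 0.02  0.11 -0.13] spin 0.0005 F [-0.16  0.64  6.09] w 0.181
t: 3.87
eef_pos: [0.4642, -0.1383, 0.1069]
tool_rot: [-0.001, 0.961, 0.277, -0.001]
contact_force: [0.3, -0.3, -1.5]
gripper_width: 0.178
grasp_force: 59.2
t 3.8667 pos [ 464.2 -138.3  106.9] hd 32.14 tilt z [-2.8e-03  7.0e-04 -1.0e+00] shift cm [ 27.98 -26.9   -1.31] spin 0.7887 F [ 0.3  -0.31 -1.45] w 0.178
```

View pics/w2.png

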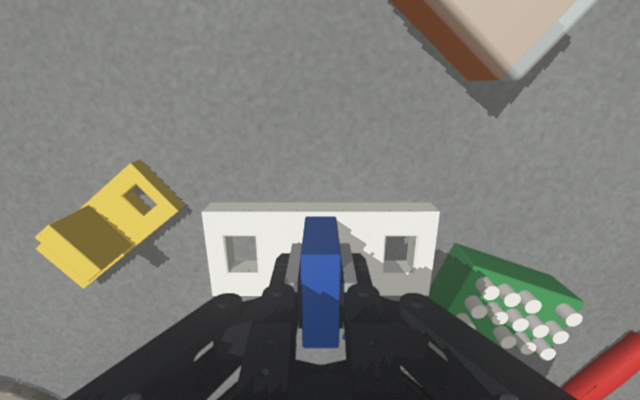

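The guide is lifted level in the grip, with the rib at about (320,280) and the base square. Now I'll carry it over the deck.

```bash
python3 -m jog '[[2,-2,-1,0],[4.5,-4.3,-1,0.1],[7,-6.7,-1,0.2],[9.5,-9.1,-1,0.3],[12,-11.5,-1,0.4],[14.5,-14,-1,0.5],[17,-16.4,-1,0.6],[19.5,-18.8,-1,0.7],[22,-21.2,-1,0.789],[24.5,-23.6,-1,0.789],[26.5,-25.5,-1,0.789],[28,-26.9,-1,0.789],[28,-26.9,-1,0.789],[28,-26.9,-1,0.789],[28,-26.9,-1,0.789],[28,-26.9,-1,0.789],[28,-26.9,-1,0.789]]'
python3 go.py 558.1 238.3 44 -13.05
python3 - <<'E'
from m import *
c=cam('wrist');save(c,'w3.png')
E
```

```text
t: 5.33
eef_pos: [0.5594, 0.2365, 0.118]
tool_rot: [0.001, 0.993, -0.115, -0.0]
contact_force: [-0.7, -0.4, -0.9]
gripper_width: 0.184
grasp_force: 59.0
t 5.3333 pos [559.4 236.5 118. ] hd -13.19 tilt z [-5.e-04 -1.e-03 -1.e+00] shift cm [-0.16 -0.16  7.4 ] spin -0.0025 F [-0.71 -0.37 -0.95] w 0.184
```

View pics/w3.png

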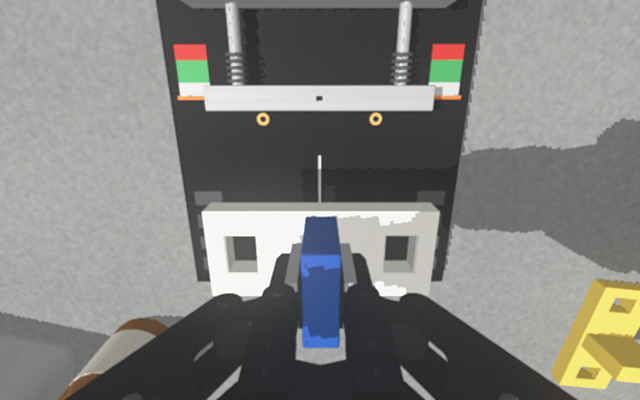

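The guide is square over the deck. The brass inserts at (263,119) and (376,119), the line at column 320 and the rib at column 321 all agree. Now I'll lower it.

```bash
python3 -m jog '[[-0.1,-0.1,2.5,0],[-0.1,-0.1,5,0],[-0.1,-0.1,6.5,0],[-0.1,-0.1,7.2,0],[-0.1,-0.1,7.5,0],[-0.1,-0.1,7.7,0],[-0.1,-0.1,7.8,0],[-0.1,-0.1,7.9,0],[-0.1,-0.1,7.9,0],[-0.1,-0.1,7.9,0],[-0.1,-0.1,7.9,0],[-0.1,-0.1,7.9,0]]'
python3 go.py 558.1 238.3 39 -13.05
python3 - <<'E'
from m import *
c=cam('wrist');save(c,'w4.png');np.savez('/tmp/w4',**c);H,S,V=hsv(c)
t=cam('top');np.savez('/tmp/t4',**t)
E
```

```text
t: 6.38
eef_pos: [0.5588, 0.2395, 0.0396]
tool_rot: [-0.0, 0.993, -0.114, 0.0]
contact_force: [1.1, 0.0, -1.5]
gripper_width: 0.181
grasp_force: 59.1
t 6.3833 pos [558.8 239.5  39.6] hd -13.08 tilt z [ 5.e-04  2.e-04 -1.e+00] shift cm [-0.04  0.13  0.06] spin -0.0005 F [ 1.12  0.   -1.5 ] w 0.181
```

View pics/w4.png

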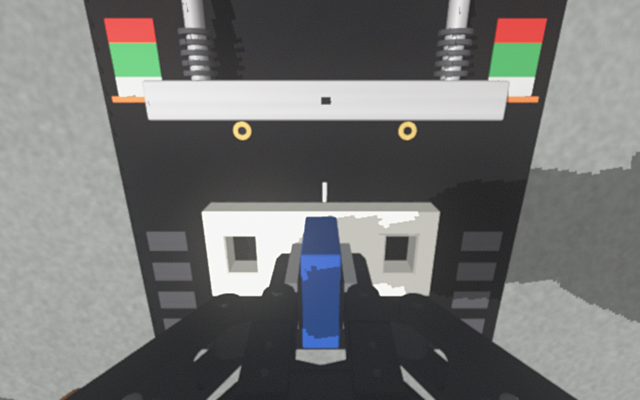

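```bash
cat > al.py <<'E'
from m import *
def align(c):
    H,S,V=hsv(c);p=c['pixels']
    br=roi((H>12)&(H<35)&(S>90)&(V>90),200,60,450,240)
    n,l,st,ce=cv2.connectedComponentsWithStats(br); i=[j for j in range(1,n) if 60<st[j,4]<700]
    b=ray(c,ce[i],.02)*1000;print('brass',ce[i].round(1).tolist(),st[i,4])
    g=V[224:270]; L=[];Rr=[]
    for v in range(222,285,3):
        r=np.nonzero((V[v,150:480]>125)&(S[v,150:480]<70))[0]+150; L.append((r[0],v));Rr.append((r[-1],v))
    l,r=ray(c,np.median(L,0),.034)[0]*1000,ray(c,np.median(Rr,0),.034)[0]*1000
    m=(l+r)/2;d=l-r;print('L',np.median(L,0),'R',np.median(Rr,0),'len',np.hypot(*d[:2]),'yaw',np.degrees(np.arctan2(-d[0],d[1])))
    if len(b)==2:
        a=b[np.argsort(ce[i][:,0])];d=(a[0]-a[1])[:2];u=d/np.hypot(*d);e=(m-a.mean(0))[:2]
        print('brass yaw',np.degrees(np.arctan2(-d[0],d[1])),'mid',a.mean(0),'guide off y',e@u)
    else: print('guide mid',m, (m[:2]-[619.0,224.2])@[.2258,.9742])
E
python3 - <<'E'
from al import *
align(load('w4'));align(cam('wrist'))
E
python3 go.py 558.1 238.3 39 -13.05
```

```text
brass [[241.8, 130.2], [407.0, 130.4]] [250 256]
L [206. 252.] R [434. 252.] len 120.74710197787192 yaw -13.099250968369358
brass yaw -13.194190017858812 mid [619.77152642 224.29516325  20.        ] guide off y 2.1612996792102157
brass [[241.5, 130.0], [407.0, 130.1]] [252 256]
L [206. 252.] R [434. 252.] len 120.60654465970579 yaw -13.1048235306658
brass yaw -13.121667905664387 mid [619.8397559  224.28424051  20.        ] guide off y 2.1564964216639293
t 6.5333 pos [558.7 239.4  39.4] hd -13.08 tilt z [ 2.e-04  0.e+00 -1.e+00] shift cm [-0.03  0.12  0.04] spin -0.0005 F [ 0.12  0.74 -1.21] w 0.181
```

```bash
python3 -m jog '[[0,0.2,0,0],[0,0.2,0,0],[0,0.2,0.05,0],[0,0.2,0.1,0],[0,0.2,0.1,0],[0,0.2,0.1,0],[0,0.2,0.1,0],[0,0.2,0.1,0]]'
python3 - <<'E'
from al import *
align(cam('wrist'))
E
python3 go.py 558.1 238.3 39 -13.05
```

```text
t: 7.2
eef_pos: [0.5582, 0.2372, 0.0387]
tool_rot: [0.0, 0.993, -0.114, 0.0]
contact_force: [-1.4, -1.7, 6.3]
gripper_width: 0.179
grasp_force: 60.0
brass [[236.6, 130.4], [402.8, 130.3]] [254 257]
L [206. 252.] R [434. 252.] len 120.01168879907885 yaw -13.13210065309766
brass yaw -13.112831120576464 mid [619.79637076 224.30966467  20.        ] guide off y -0.13403915901229874
t 7.25 pos [558.2 237.2  38.8] hd -13.08 tilt z [ 1.e-04 -3.e-04 -1.e+00] shift cm [-0.04 -0.1  -0.02] spin -0.0006 F [-1.92 -1.6   6.06] w 0.183
```

The guide is down flat with about 6 N on the deck and is centred to 0.1 mm. I'll slide it towards the bar.

```bash
python3 -m jog '[[0.3,0,-0.03,0],[0.8,0,-0.03,0],[1.3,0,-0.03,0],[1.8,0,-0.03,0],[2.3,0,-0.03,0],[2.8,0,-0.03,0],[3.3,0,-0.03,0],[3.6,0,-0.03,0],[3.9,0,-0.03,0],[4.2,0,-0.03,0],[4.4,0,-0.03,0],[4.6,0,-0.03,0],[4.8,0,-0.03,0],[5,0,-0.03,0],[5,0,-0.03,0],[5,0,-0.03,0]]'
python3 go.py 619.8 224.3 38.7 -13.1
python3 - <<'E'
from al import *
c=cam('wrist');save(c,'w5.png')
E
```

```text
t: 8.58
eef_pos: [0.6052, 0.227, 0.0388]
tool_rot: [0.0, 0.994, -0.114, -0.002]
contact_force: [-10.8, 1.8, 10.9]
gripper_width: 0.179
grasp_force: 60.9
t 8.5833 pos [605.2 227.   38.8] hd -13.04 tilt z [-3.3e-03  3.0e-04 -1.0e+00] shift cm [ 1.48 -0.06  0.01] spin 0.001 F [-10.81   1.76  10.9 ] w 0.179
```

View pics/w5.png

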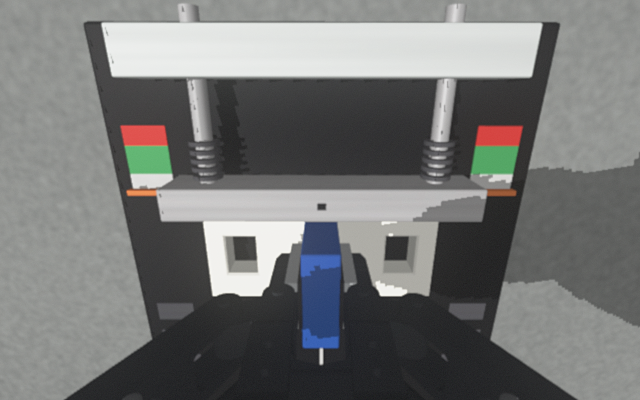

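The wrist view shows the bar in contact at (320,205) and both pointers near the white zero at (140,192) and (502,192). The down-force has grown to 11 N, so I'll ease off and push on.

```bash
python3 -m jog '[[0,0,-0.05,0],[0.1,0,-0.08,0],[0.2,0,-0.08,0],[0.3,0,-0.08,0],[0.4,0,-0.08,0],[0.5,0,-0.08,0],[0.6,0,-0.08,0],[0.7,0,-0.08,0],[0.8,0,-0.08,0],[0.8,0,-0.08,0],[0.8,0,-0.08,0],[0.8,0,-0.08,0]]'
python3 go.py 619.8 224.3 38.7 -13.1
cat > bar.py <<'E'
from al import *
c=cam('wrist');save(c,__import__('sys').argv[1]);H,S,V=hsv(c)
o=(H>5)&(H<18)&(S>130);g=(H>45)&(H<80)&(S>90);r=((H<5)|(H>174))&(S>120)
D=np.array([.9740,-.2267]);Y=np.array([.2267,.9740])
for a,b in((100,200),(450,540)):
    for nm,m,z in(('or',o,.022),('green',g,.02),('red',r,.02)):
        q=roi(m,a,60,b,240);y,x=np.nonzero(q)
        if len(x): w=(ray(c,np.c_[x,y],z)[:,:2]*1000-[619.8,224.3])@D+22.5;print(nm,len(x),'deck x %.1f..%.1f mean %.1f'%(*np.percentile(w,[3,97]),w.mean()))
E
python3 bar.py w6.png
```

```text
t: 9.63
eef_pos: [0.612, 0.2254, 0.0389]
tool_rot: [0.0, 0.994, -0.113, -0.003]
contact_force: [-10.0, 1.6, 7.4]
gripper_width: 0.179
grasp_force: 60.5
t 9.6333 pos [612.  225.4  38.9] hd -13.02 tilt z [-5.2e-03  2.0e-04 -1.0e+00] shift cm [ 0.79 -0.07  0.02] spin 0.0013 F [-9.98  1.6   7.4 ] w 0.179
or 207 deck x 43.7..63.7 mean 49.0
green 1066 deck x 49.1..62.2 mean 55.7
red 840 deck x 63.7..73.0 mean 68.4
or 153 deck x 43.7..46.7 mean 45.4
green 1068 deck x 49.2..62.3 mean 55.8
red 859 deck x 63.9..73.2 mean 68.5
```

```bash
python3 - <<'E'
from al import *
D=np.array([.9740,-.2267])
c=load('w4');H,S,V=hsv(c)
o=(H>5)&(H<18)&(S>130);g=(H>45)&(H<80)&(S>90)
for a,b in((100,145),(508,545)):
    for nm,m,z in(('or',o,.022),('green',g,.02)):
        y,x=np.nonzero(roi(m,a,30,b,110));w=(ray(c,np.c_[x,y],z)[:,:2]*1000-[619.8,224.3])@D+22.5
        print(nm,len(x),'%.1f..%.1f mean %.1f'%(*np.percentile(w,[3,97]),w.mean()))
E
```

```text
or 218 36.4..62.9 mean 41.7
green 1083 49.2..62.3 mean 56.0
or 226 36.4..62.9 mean 41.4
green 986 49.2..62.3 mean 55.8
```

View pics/w6.png

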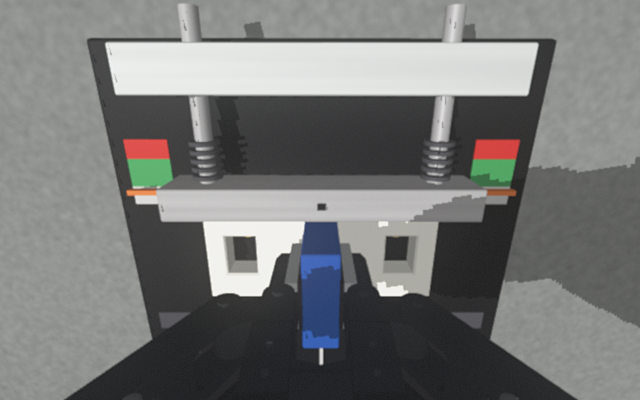

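Both pointers are at y≈192 with the bar square, about 7.3 mm in. About 10 mm more is needed.

```bash
python3 -m jog '[[0.1,0,-0.03,0],[0.2,0,-0.05,0],[0.3,0,-0.05,0],[0.4,0,-0.05,0],[0.5,0,-0.05,0],[0.6,0,-0.05,0],[0.7,0,-0.05,0],[0.8,0,-0.05,0],[0.9,0,-0.05,0],[0.95,0,-0.05,0],[1,0,-0.05,0],[1,0,-0.05,0],[1,0,-0.05,0],[1,0,-0.05,0]]'
python3 go.py 619.8 224.3 38.7 -13.1;python3 bar.py w7.png
```

```text
t: 10.85
eef_pos: [0.6201, 0.2235, 0.039]
tool_rot: [0.0, 0.994, -0.113, -0.004]
contact_force: [-13.3, 1.9, 8.5]
gripper_width: 0.18
grasp_force: 60.6
t 10.85 pos [620.1 223.5  39. ] hd -12.99 tilt z [-0.0081 -0.     -1.    ] shift cm [-0.05 -0.07  0.03] spin 0.0018 F [-13.26   1.93   8.53] w 0.18
or 178 deck x 51.9..55.2 mean 53.7
green 569 deck x 48.9..62.4 mean 57.8
red 818 deck x 63.5..73.1 mean 68.3
or 229 deck x 52.0..63.6 mean 55.2
green 567 deck x 48.4..62.5 mean 57.7
red 833 deck x 63.6..73.2 mean 68.4
```

Both pointers are about 15.5 mm in and equal. I'll go about 2 mm further, and check the lateral centring against the scale patches.

```bash
python3 -m jog '[[0.05,0,-0.03,0],[0.1,0,-0.05,0],[0.15,0,-0.05,0],[0.2,0,-0.05,0],[0.22,0,-0.05,0],[0.22,0,-0.05,0],[0.22,0,-0.05,0],[0.22,0,-0.05,0]]'
python3 go.py 619.8 224.3 38.7 -13.1;python3 bar.py w8.png
python3 - <<'E'
from al import *
Y=np.array([.2267,.9740])
c=cam('wrist');np.savez('/tmp/w8',**c);H,S,V=hsv(c)
m=((H<5)|(H>174))&(S>120)
s=[]
for a,b in((100,200),(450,540)):
    y,x=np.nonzero(roi(m,a,60,b,240));w=ray(c,np.c_[x,y],.02)[:,:2]*1000-[619.8,224.3];s.append((w@Y).mean())
print('red y',s,np.mean(s))
def ends(v,a,b,z,lo=125):
    k=np.nonzero((V[v,a:b]>lo)&(S[v,a:b]<70))[0]+a
    return k[0],k[-1],((ray(c,[[k[0],v],[k[-1],v]],z)[:,:2]*1000-[619.8,224.3])@Y).round(2)
for v in(232,245,260,270): print(v,ends(v,150,480,.034))
for v in(203,208,213): print('bar',v,ends(v,130,510,.045,100))
E
```

```text
t: 11.57
eef_pos: [0.622, 0.2231, 0.039]
tool_rot: [0.0, 0.994, -0.113, -0.004]
contact_force: [-13.0, 2.6, 5.9]
gripper_width: 0.179
grasp_force: 60.2
t 11.5667 pos [622.  223.1  39. ] hd -12.99 tilt z [-0.0086 -0.     -1.    ] shift cm [-0.24 -0.07  0.03] spin 0.0019 F [-12.98   2.56   5.91] w 0.179
or 222 deck x 53.8..63.8 mean 57.2
green 465 deck x 49.0..62.1 mean 56.9
red 780 deck x 63.7..72.9 mean 68.4
or 194 deck x 53.9..57.3 mean 55.6
green 464 deck x 48.6..62.2 mean 56.8
red 820 deck x 63.3..73.1 mean 68.3
red y [np.float64(90.02980687202914), np.float64(-90.0370730227418)] -0.0036330753563262874
232 (np.int64(204), np.int64(436), array([ 60.29, -59.24]))
245 (np.int64(206), np.int64(434), array([ 60.15, -59.11]))
260 (np.int64(207), np.int64(432), array([ 60.67, -59.13]))
270 (np.int64(209), np.int64(431), array([ 60.32, -59.32]))
bar 203 (np.int64(135), np.int64(485), array([ 85.79, -75.55]))
bar 208 (np.int64(136), np.int64(505), array([ 85.8 , -85.28]))
bar 213 (np.int64(137), np.int64(503), array([ 85.82, -84.83]))
```

View pics/w8.png

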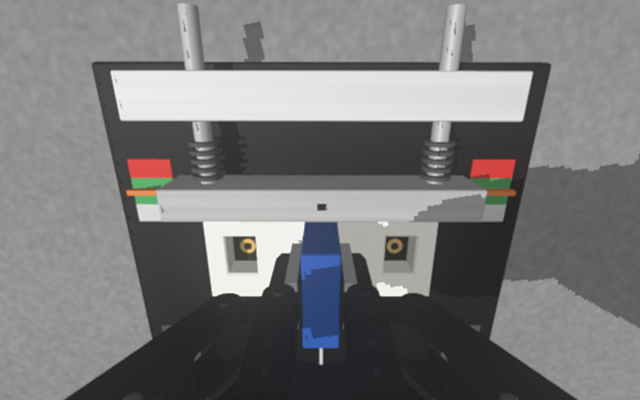

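Both pointers are mid-green at (140,193) and (502,193), about 17.5 mm in and square. The brass inserts show in both slots at (248,246) and (394,246). The guide is centred to about 0.5 mm, so I'll hold here.

```bash
python3 -m jog '[[0,0,0,0],[0,0,0,0],[0,0,0,0],[0,0,0,0],[0,0,0,0],[0,0,0,0],[0,0,0,0],[0,0,0,0],[0,0,0,0],[0,0,0,0],[0,0,0,0],[0,0,0,0],[0,0,0,0],[0,0,0,0],[0,0,0,0],[0,0,0,0],[0,0,0,0],[0,0,0,0],[0,0,0,0],[0,0,0,0]]'
python3 -m jog '[[0,0,0,0],[0,0,0,0],[0,0,0,0],[0,0,0,0],[0,0,0,0],[0,0,0,0],[0,0,0,0],[0,0,0,0],[0,0,0,0],[0,0,0,0],[0,0,0,0],[0,0,0,0],[0,0,0,0],[0,0,0,0],[0,0,0,0],[0,0,0,0],[0,0,0,0],[0,0,0,0],[0,0,0,0],[0,0,0,0]]'
python3 -m jog '[[0,0,0,0],[0,0,0,0],[0,0,0,0],[0,0,0,0],[0,0,0,0],[0,0,0,0],[0,0,0,0],[0,0,0,0]]'
python3 bar.py w9.png
```

```text
t: 13.33
eef_pos: [0.622, 0.2231, 0.0391]
tool_rot: [0.0, 0.994, -0.113, -0.004]
contact_force: [-12.7, 3.0, 6.0]
gripper_width: 0.177
grasp_force: 60.2
t: 15.0
eef_pos: [0.622, 0.2231, 0.039]
tool_rot: [0.0, 0.994, -0.113, -0.004]
contact_force: [-13.9, 3.4, 6.7]
gripper_width: 0.181
grasp_force: 60.2
t: 15.67
eef_pos: [0.622, 0.2231, 0.039]
tool_rot: [0.0, 0.994, -0.113, -0.004]
contact_force: [-12.6, 3.0, 5.0]
gripper_width: 0.182
grasp_force: 60.2
or 223 deck x 53.8..63.8 mean 57.2
green 477 deck x 49.0..62.1 mean 56.8
red 780 deck x 63.7..72.9 mean 68.4
or 195 deck x 53.9..57.3 mean 55.6
green 459 deck x 48.6..62.2 mean 56.8
red 818 deck x 63.4..73.1 mean 68.3
```

```bash
python3 -c "from station import bot; print(bot.hand_in())"
```

```text
the job is handed in; nothing more can be done
None
```

The job is handed in with the guide held steadily against the stop bar for about 4 s: square, centred to about 0.5 mm, bar about 17.5 mm in (about 9 N by its spring; the wrist read about 13 N, the rest probably deck friction), both pointers mid-green.

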